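Twist-lock the pepper grinder into its charging dock

ROBOT

A 6-joint arm with a two-finger parallel gripper is mounted at the origin on the work surface. World frame = base frame: x ahead of the robot, y to its left, z up, the work surface at z = 0. Lengths are in mm, angles in rad, forces in N, time in s.
With the tool pointing down it reaches from about 350 to 975 mm from the base axis. Payload 17.4 kg.
Tool frame: the origin (TCP) lies at the very end of the fingers, on their centre line; the grasp point (between the pads) lies 19 mm behind it; z points along the fingers, y is the direction in which the jaws open and shut (so a half turn about z gives the same grasp; the last joint's range is limited). The gripper opens to 85 mm and grips with 20 to 120 N. Pads are 22 mm wide; open, the fingers measure 114 mm over their backs; the gripper's body (76 mm by 85 mm) begins 54 mm behind the grasp point. The pads swing forward as they close: fully open they stand 13 mm farther back than shut.
Start: joints at [1.199, 0.116, 1.442, -0, 1.584, -0.038], TCP at [221.162, 637.746, 231.303] pointing down, gripper open.
Joint ranges: [-2.83, 2.83], [-0.83, 2.19], [0.07, 2.5], [-1.14, 4.28], [0.01, 3], [-2.97, 2.97]. Speed limits (rad/s): [1.89, 1.89, 2.22, 3.14, 3.14, 3.14].

INTERFACE

Orientations are given as a unit quaternion [w, x, y, z].
In Python, from bench import * gives the robot as it stands. Calls block until the motion is done:
- move_to(position, orientation): joint-space move of the TCP to a pose.
- move_l(position, v=150, rotation=None): straight line of the TCP; rotation=None keeps the orientation; v is the mean speed in mm/s.
- move_joints(angles): joint-space move.
- open_gripper() and gripper_close(force=None): open the fingers fully, or close them until they stop; force is the grip in N (None keeps the last).
- dwell(seconds).
- inverse_kinematics(position, orientation): joint angles nearest the present ones, or None.
- capture(name): name is "scene" or "top" or "wrist"; returns a dict with "img" (480x640x3 uint8, red, green, blue), "z_map" (480x640 float32, mm along the optical axis (not along the pixel's ray), 0 where there is no reading), "fx", "fy", "cx", "cy" (pixels), "dist_coeffs" ([k1, k2, p1, p2, k3] as OpenCV has them; the pictures are not rectified), "extrinsics" (4x4, takes a point from world to camera coordinates). Camera axes: x right, y down, z forward; pixel columns grow to the right and rows downward; lengths in mm; the calibration is good to about 2 mm. A picture is of the moment at which its call begins.
A pose or a line that the arm cannot do raises Unreachable and nothing moves.
- sign_off(): hands the job in, once; it reports no verdict.
Readings, each from a call of its own:
- read_time(): time.
- read_q(): joint angles.
- read_joint_vel(): joint speeds.
- read_joint_torque(): joint torques, N m.
- read_tcp_pos(): TCP position.
- read_tcp_rot(): TCP orientation.
- read_force(): force on the tool from outside, world axes, zero at the start.
- read_torque(): the same for the moment, N m.
- read_width(): opening from 0.0 (shut) to 1.0 (fully open).
Only numpy, scipy, OpenCV 4.12 (cv2) and the standard library are available. Lean on these libraries where they do the work, as an engineer would, in place of code of your own. Each camera call takes 0.05 s, during which the arm holds its last target.

TASK

Put the stainless pepper grinder into its grey twist-lock charging dock: feel for the two entry slots with its orange lugs, push it right down against the spring, turn it a quarter turn clockwise (seen from above) as far as it goes, then let it rise and let go, so that it stands upright, locked in. Do not knock the grinder over, do not press the timer's button, and leave the ramekin, brush, salt jar, bowl and sauce bottle where they are.

Things in the scene. Friction and masses are not known exactly. Their poses are not given: they have to be found in the camera images.
- grinder: Loose rechargeable stainless pepper grinder, 160 mm tall, about 0.35 kg, standing upright. Origin: centre of its underside, z up along its axis. From the bottom: black round nose 42 mm across (edge chamfered 4 mm) to height 40 mm, plain round steel body 48 mm across to 150, black cap 45 mm across to 160 with an orange stripe on top along the line of the lugs (body x).
- grinder_lugs (a point): On the grinder's axis, 15.5 mm above its underside, level with two orange lugs that stick out along the grinder's +x and -x: 14 mm wide (y), reaching 32 mm from the axis, from 12 to 19 mm above the underside. Half a turn round they are the same.
- grinder_grip (a point): On the grinder's axis, 120 mm above its underside: a good height to grip the round body, at any yaw (105 to 135 mm is fine).
- dock: Fixed grey round charging dock, 108 mm across, 43 mm high, open on top; a flat tail 20 mm high with a green light reaches 82 mm out on its +x side. Origin: centre of its underside, z up. Inside, a rigid black bayonet collar, top flush at 43 mm: a bore 46 mm across for the nose and two opposite entry slots 19 mm wide, reaching 34 mm from the axis, for the lugs.
- dock_mouth (a point): Centre of the dock's mouth, on its axis, 43 mm above its underside. The collar was fitted at an unknown angle, not measured: the slots' line lies up to 0.35 rad either side of the dock's x axis. Off the slots the lugs rest on the collar, grinder's underside 31 mm above the dock's; over the slots (within about 0.08 rad) they drop 5 mm freely, then go down against the spring.
- dock_lock (a point): On the dock's axis, 16 mm above its underside: where the grinder's underside is when locked. Pushed to the stop it is at 8 mm; below 10 mm the lugs pass beneath the collar and it turns clockwise (from above) 1.57 rad from the slots, play 0.09 rad, to a firm stop; anticlockwise is blocked. At the stop the spring lifts it into pockets. Half turned it stays at about 10 mm, not turned it rises to 26.
- plunger (a joint): Sprung copper floor disc in the dock, 39 mm across, that pushes the nose up: 0 when up (its top 26 mm above the dock's underside), 0.018 m when pressed right down (top at 8 mm); the spring gives 6 N at 0 and 12 N at 0.018.
- ramekin: Loose white ceramic ramekin, 84 mm wide, 45 mm high; origin at the centre of its underside. Leave alone.
- brush: Loose grey basting brush, 200 mm long, lying along its x axis; origin under its middle. Leave alone.
- salt: Loose glass salt jar, 60 mm in diameter, 90 mm high; origin at the centre of its underside. Leave alone.
- bowl: Loose blue bowl, 140 mm wide, 60 mm high; origin at the centre of its underside. Leave alone.
- sauce: Loose red sauce bottle, 60 mm in diameter, 170 mm high; origin at the centre of its underside. Leave alone.
- timer (a joint): Push button of the blue kitchen timer: 0 up, 0.006 m pressed. Leave alone.
- timer_top (a point): Top of the timer's white button (40 mm in diameter).

How it is judged (in metres and radians):
On the way:
1. the grinder, upright in the dock, is pushed down against the spring until its lugs are below the collar (underside less than 11 mm above the dock's underside) (z of grinder in the frame of dock below 0.011 m and horizontal distance between grinder and dock below 0.005 m and angle between grinder's own z axis and vertical below 0.1 rad), for 0.1 s.
At the end, for the whole second after the job is handed in: The grinder, released and at rest, is locked in the dock's pockets: its underside 13.5 to 18.5 mm above the dock's underside, within 5 mm of the dock's axis and upright within 0.08 rad (z of grinder in the frame of dock between 0.0135 and 0.0185 m and horizontal distance between grinder and dock below 0.005 m and angle between grinder's own z axis and vertical below 0.08 rad and linear speed of grinder below 0.02 m/s); the robot touches nothing.
It fails at once if the grinder is knocked over (tilted more than 0.6 rad) (angle between grinder's own z axis and vertical above 0.6 rad).
It fails at once if the timer's button is pressed (value of joint timer above 0.003 m).
It fails at once if the ramekin, brush, salt jar, bowl or sauce bottle is moved by more than 30 mm (distance of any of ramekin, brush, salt, bowl, sauce from where it was at the start of the episode above 0.03 m).
It also fails if it takes over 51 s, if anything falls off the work surface, if the arm or the gripper's body presses on something with over 40 N, if the wrist force passes 120 N, or if a joint passes its speed limit or range.

## Working session

There is one attempt and no reset: what is moved stays moved. The work goes in short steps, each a Python script; the robot and the scene stay as the last script left them, time stands still between calls to the robot, and variables do not carry over. Pictures are saved under pics/ and viewed, and the job is handed in when it is done.

```bash
ls; mkdir -p pics; python3 - <<'E'
from bench import *
import cv2,numpy as np,pickle
print(read_time(),read_tcp_pos(),read_tcp_rot(),read_force(),read_width())
for n in ["scene","top","wrist"]:
    c=capture(n); pickle.dump(c,open(f"{n}0.pkl","wb"))
    cv2.imwrite(f"pics/{n}0.png",c["img"][:,:,::-1]); print(n,c["fx"],c["cx"],c["cy"],c["dist_coeffs"],np.round(c["extrinsics"],3).tolist())
print(read_time())
E
```

```text
pics
0.0 [221.10395413 637.54568003 230.54209231] [-1.22555921e-04  1.66111504e-01  9.86106800e-01 -5.77216823e-04] [ 0.6551609   1.04553544 -0.35936115] 1.0028169747747966
scene 459.00872368298104 320.4727383046415 234.61201468640482 [-0.02036632  0.          0.          0.          0.        ] [[-0.606, 0.795, 0.011, 367.074], [0.56, 0.437, -0.704, -271.479], [-0.565, -0.421, -0.71, 1736.191], [0.0, 0.0, 0.0, 1.0]]
top 558.2966955800894 304.7197517357585 241.00237872645303 [-0.0344379  0.         0.         0.         0.       ] [[-0.011, -1.0, 0.013, 8.92], [-0.992, 0.009, -0.124, 636.813], [0.124, -0.015, -0.992, 1350.426], [0.0, 0.0, 0.0, 1.0]]
wrist 374.8703290273433 317.7367235430423 240.544262830168 [-0.0422938  0.         0.         0.         0.       ] [[0.328, 0.945, -0.001, -672.969], [0.909, -0.315, 0.274, -34.983], [0.258, -0.091, -0.962, 379.741], [0.0, 0.0, 0.0, 1.0]]
0.15
```

View pics/scene0.png

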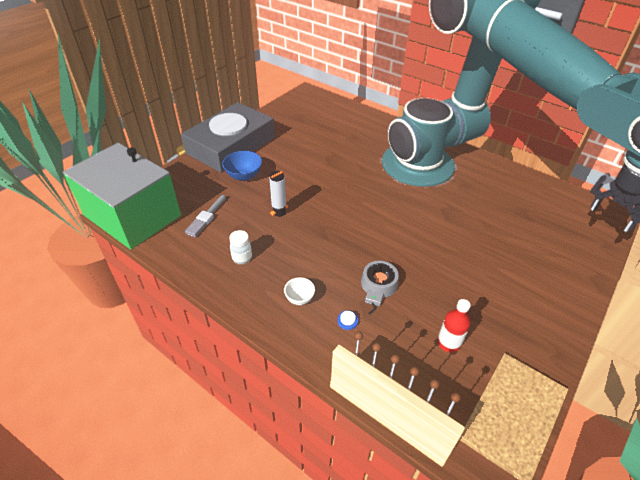

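View pics/top0.png

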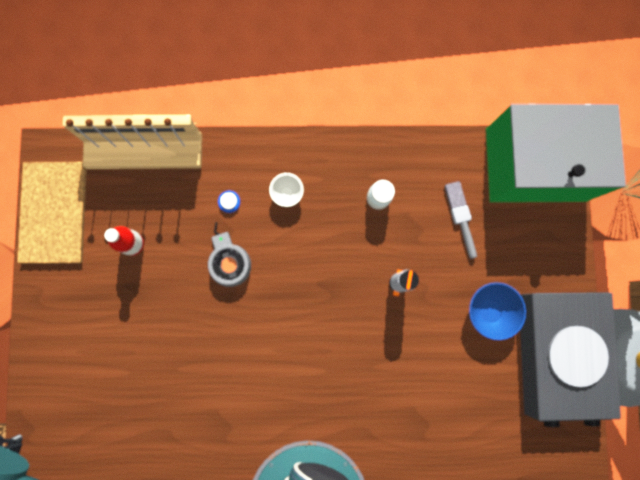

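View pics/wrist0.png

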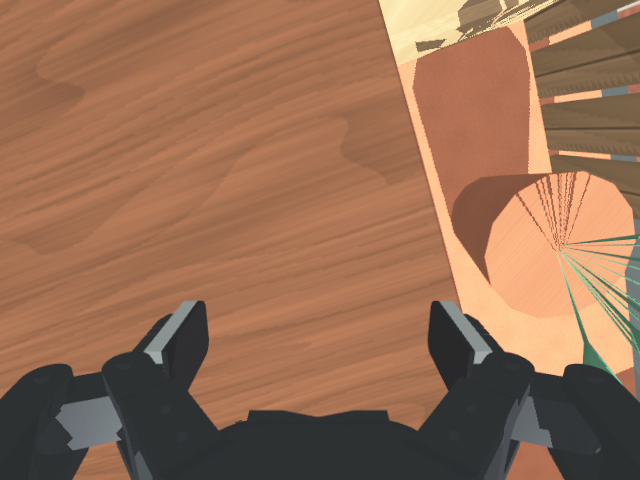

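The top view shows the grinder at about (404,280) with its cap stripe at (408,280). The dock is centred near (229,264) with its tail towards (222,240), and the scene is otherwise as described. Next I'll measure the grinder and dock from the top view.

```bash
cat > h.py <<'E'
import numpy as np,cv2,pickle
def K(c): return np.array([[c["fx"],0,c["cx"]],[0,c["fy"],c["cy"]],[0,0,1]])
def ray(c,uv):
    uv=np.asarray(uv,float).reshape(-1,1,2)
    n=cv2.undistortPoints(uv,K(c),np.array(c["dist_coeffs"],float)).reshape(-1,2)
    E=np.array(c["extrinsics"]);R,t=E[:3,:3],E[:3,3]
    d=np.c_[n,np.ones(len(n))]@R; return -R.T@t,d
def onplane(c,uv,z):
    o,d=ray(c,uv); return o+d*((z-o[2])/d[:,2])[:,None]
def cloud(c):
    v,u=np.nonzero(c["z_map"]>0); o,d=ray(c,np.c_[u,v]); P=o+d*c["z_map"][v,u][:,None]
    return u,v,P,c["img"][v,u]
def cent(c,mask,z):
    v,u=np.nonzero(mask); return onplane(c,[[u.mean(),v.mean()]],z)[0]
E
python3 - <<'E'
from h import *
c=pickle.load(open("top0.pkl","rb"))
im=c["img"]
cv2.imwrite("pics/crop0.png",np.hstack([cv2.resize(im[200:330,y:y+130],(400,400),interpolation=cv2.INTER_NEAREST) for y in (165,340)])[:,:,::-1])
hsv=cv2.cvtColor(im,cv2.COLOR_RGB2HSV)
u,v,P,col=cloud(c)
def near(uc,vc,r,z0,z1):
    m=(abs(u-uc)<r)&(abs(v-vc)<r)&(P[:,2]>z0)&(P[:,2]<z1); return P[m],u[m],v[m]
for nm,a in dict(cap=(408,280,25,145,175),dock=(229,264,40,34,52),tail=(222,240,18,12,28),table=(320,330,20,-20,20)).items():
    p,_,_=near(*a); print(nm,len(p),np.median(p,0),p.min(0),p.max(0))
    if nm in("cap","dock"):
        (x,y),r=cv2.minEnclosingCircle(p[:,:2].astype(np.float32)); print(x,y,r)
# orange stripe
m=(hsv[...,0]<18)&(hsv[...,0]>8)&(hsv[...,1]>190)&(hsv[...,2]>200)
vv,uu=np.nonzero(m); k=(abs(uu-404)<30)&(abs(vv-282)<25)
print(np.c_[uu,vv][k].tolist())
E
```

```text
cap 345 [ 533.06527157 -228.18185432  159.18696336] [ 510.71555804 -252.17713212  145.10399049] [ 556.45105276 -206.87608354  166.21375554]
532.9181518554688 -229.98138427734375 23.79657745361328
dock 842 [580.6888229  193.28068428  42.39506093] [532.0811887  143.46299698  34.05421358] [628.88083954 242.74380638  51.08606714]
582.1907348632812 193.63211059570312 50.80634689331055
tail 216 [643.28601809 213.1479678   19.30084895] [599.79978983 177.39795309  12.4089529 ] [675.2693704  238.77486967  27.5742286 ]
table 1517 [416.03338561 -33.92358008  -0.53553706] [368.15472549 -82.83055839 -11.04458674] [463.94348918  14.2483392    9.7799312 ]
[[397, 269], [398, 269], [399, 269], [400, 269], [397, 270], [398, 270], [399, 270], [410, 270], [411, 270], [397, 271], [409, 271], [410, 271], [411, 271], [412, 271], [409, 272], [412, 272], [409, 273], [412, 273], [408, 274], [409, 274], [411, 274], [412, 274], [408, 275], [411, 275], [408, 276], [411, 276], [408, 277], [411, 277], [408, 278], [411, 278], [408, 279], [410, 279], [411, 279], [407, 280], [408, 280], [410, 280], [411, 280], [407, 281], [410, 281], [407, 282], [410, 282], [407, 283], [410, 283], [407, 284], [410, 284], [407, 285], [409, 285], [410, 285], [406, 286], [407, 286], [409, 286], [406, 287], [407, 287], [409, 287], [407, 288], [408, 288], [409, 288], [395, 292], [396, 292], [395, 293], [396, 293], [397, 293], [395, 294], [396, 294], [397, 294]]
```

View pics/crop0.png

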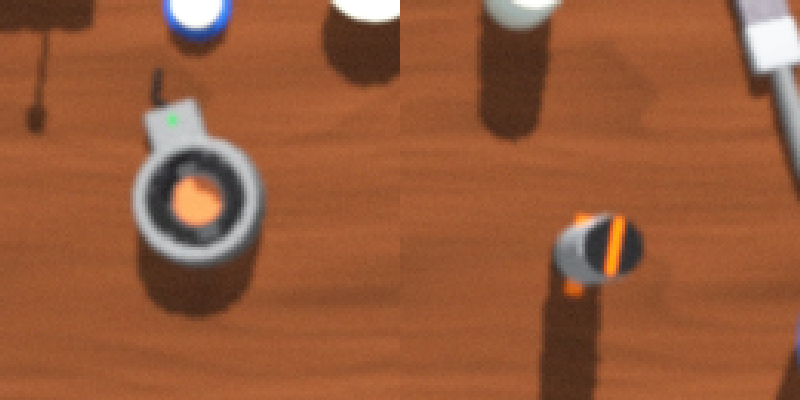

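```bash
cat >> h.py <<'E'
def q(psi): return [0.0,float(np.cos(psi/2)),float(np.sin(psi/2)),0.0]
from scipy.spatial.transform import Rotation as Rn
def Rq(w): return Rn.from_quat([w[1],w[2],w[3],w[0]]).as_matrix()
E
python3 - <<'E'
from h import *
from bench import *
t=pickle.load(open("top0.pkl","rb"))
a=onplane(t,[[410.5,270.5],[408,287.5]],160);print(a, np.arctan2(*(a[0]-a[1])[[1,0]]), np.linalg.norm(a[0]-a[1]),a.mean(0))
b=onplane(t,[[397.8,269.5],[395.8,293.3]],17);print("lugs",b,np.arctan2(*(b[0]-b[1])[[1,0]]),b.mean(0))
# tail light
hsv=cv2.cvtColor(t["img"],cv2.COLOR_RGB2HSV);m=(hsv[...,0]>40)&(hsv[...,0]<85)&(hsv[...,1]>60)
m[:,:200]=0;m[:,250:]=0;m[:220]=0;m[260:]=0
g=cent(t,m,20);print("light",g,m.sum())
c=pickle.load(open("wrist0.pkl","rb"));o,d=ray(c,[[320,240]])
R=Rq(read_tcp_rot());p=np.array(read_tcp_pos());print(R.T@(o-p),R.T@d[0])
psi=2.5
R=Rq(q(psi)); oc=R.T@(o*0); off=Rq(read_tcp_rot()).T@(o-p); dt=Rq(read_tcp_rot()).T@d[0]
tgt=np.array([582,193.5,43]); k=300/dt[2]; pos=tgt-R@(off+dt*k); print(pos, inverse_kinematics(pos.tolist(),q(psi)))
E
```

```text
[[ 552.24026663 -234.67919012  160.        ]
 [ 513.86718875 -227.71644574  160.        ]] -0.17949580006818494 38.99965275964392 [ 533.05372769 -231.19781793  160.        ]
lugs [[ 565.12350584 -231.81888301   17.        ]
 [ 505.34987361 -224.93844011   17.        ]] -0.11460394010341954 [ 535.23668973 -228.37866156   17.        ]
light [647.64306132 215.57812548  20.        ] 10
[  69.99550245   -1.60838328 -143.39380064] [-0.2721942   0.00581331  0.96224481]
[569.96748717 202.2338706  199.60619936] [ 2.98782786e-01 -2.61284257e-02  1.63967721e+00 -4.44089210e-16
  1.52804387e+00 -6.30420888e-01]
```

```bash
python3 - <<'E'
from h import *
from bench import *
move_to([569.97,202.2,230],q(2.5))
c=capture("wrist");pickle.dump(c,open("wd.pkl","wb"));cv2.imwrite("pics/wd.png",c["img"][:,:,::-1]);print(read_time(),read_tcp_pos(),read_force())
E
```

```text
2.2083 [569.74779738 203.00214773 229.98377016] [0.29903547 0.36939071 0.9343746 ]
```

View pics/wd.png

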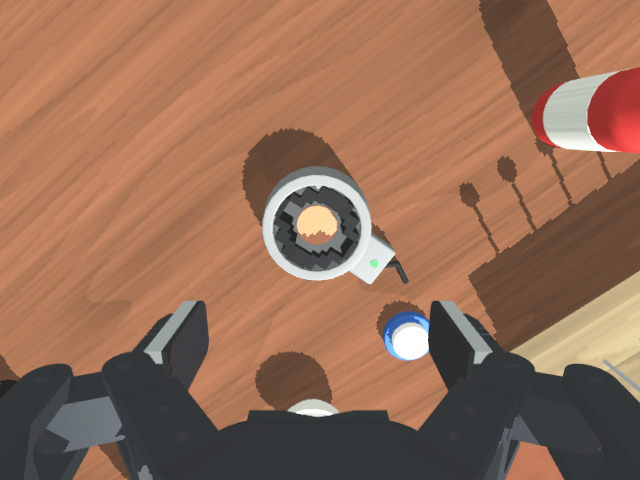

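The wrist view shows the dock ring centred near (317,224), the copper disc at (317,222) and the light at (374,263). I'll zoom in on the collar, and use the light-grey ring for the centre.

```bash
python3 - <<'E'
from h import *
c=pickle.load(open("wd.pkl","rb"))
im=c["img"]
hsv=cv2.cvtColor(im,cv2.COLOR_RGB2HSV)
x=np.clip(im[160:290,250:410].astype(float)*2.5,0,255).astype(np.uint8)
cv2.imwrite("pics/wdz.png",cv2.resize(x,(720,585),interpolation=cv2.INTER_CUBIC)[:,:,::-1])
u,v,P,col=cloud(c)
m=(abs(u-317)<65)&(abs(v-224)<65)
Q=P[m]; k=(Q[:,2]>38)&(Q[:,2]<50);print(k.sum(),np.median(Q[k],0))
T=Q[k];(x0,y0),r=cv2.minEnclosingCircle(T[:,:2].astype(np.float32));print(x0,y0,r)
# ring contour from grey mask
g=((hsv[...,1]<50)&(hsv[...,2]>90)).astype(np.uint8);g[:, :255]=0;g[:,395:]=0;g[:160]=0;g[300:]=0
cs,h=cv2.findContours(g,cv2.RETR_CCOMP,cv2.CHAIN_APPROX_NONE)
for a in cs:
    if len(a)<40: continue
    p=onplane(c,a.reshape(-1,2),43)
    (x0,y0),r=cv2.minEnclosingCircle(p[:,:2].astype(np.float32)); print(len(a),x0,y0,r,p[:,:2].mean(0))
G=((hsv[...,0]>40)&(hsv[...,0]<85)&(hsv[...,1]>80)).astype(np.uint8);G[:,:355]=0;G[:,395:]=0;G[:240]=0;G[300:]=0
print(G.sum(),cent(c,G,20))
# floor mask & height map
d=np.zeros(im.shape[:2]);d[v,u]=P[:,2]
B=np.clip(d[160:290,250:410]/45*255,0,255).astype(np.uint8)
cv2.imwrite("pics/wdh.png",cv2.resize(cv2.applyColorMap(B,cv2.COLORMAP_JET),(720,585),interpolation=cv2.INTER_NEAREST))
E
```

```text
6136 [576.63102185 194.31711723  43.64535568]
578.62890625 192.48046875 50.369510650634766
186 576.61083984375 192.59420776367188 33.16640853881836 [576.09616545 192.86270029]
117 575.8204956054688 195.04791259765625 19.645723342895508 [575.4753862  195.00607295]
364 588.0447387695312 199.82322692871094 64.1263656616211 [584.89843928 198.38942856]
259 579.1050415039062 192.6269989013672 40.53874969482422 [578.38866841 192.48065878]
44 [645.87118669 214.04034377  20.        ]
```

View pics/wdz.png

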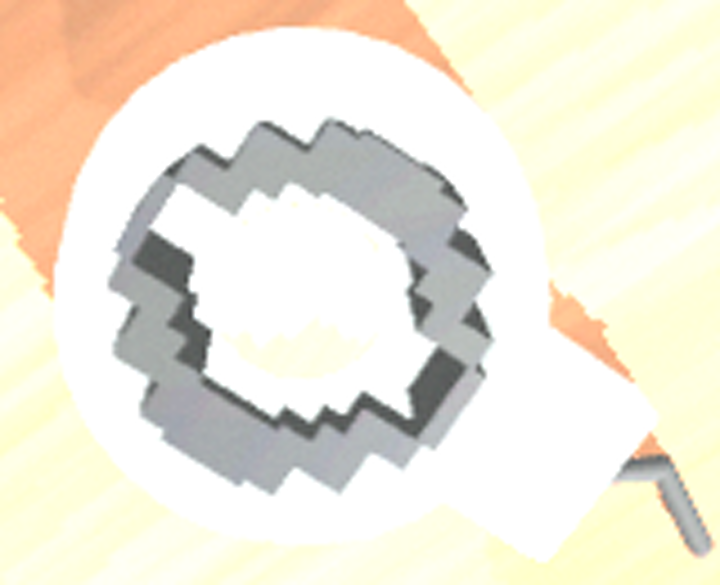

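View pics/wdh.png

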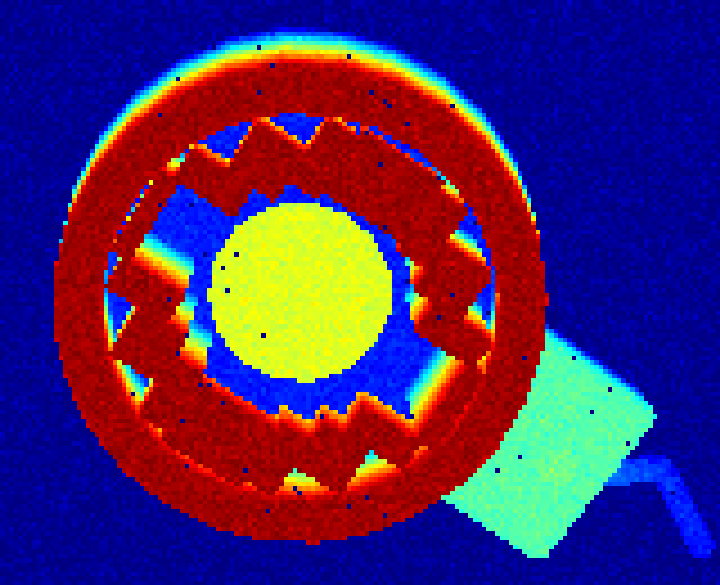

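```bash
python3 - <<'E'
from h import *
c=pickle.load(open("wd.pkl","rb"))
u,v,P,col=cloud(c)
m=(abs(u-317)<65)&(abs(v-224)<65)
Q=P[m];U=np.c_[u,v][m]
k=(Q[:,2]>41.5)&(Q[:,2]<46)
# fit circle to outermost top points by angular bins
def outer(T,c0):
    for _ in range(5):
        d=T-c0; a=np.arctan2(d[:,1],d[:,0]); r=np.hypot(*d.T); b=((a+np.pi)/(2*np.pi)*60).astype(int)
        pts=np.array([T[b==i][np.argsort(r[b==i])[-2]] for i in range(60) if (b==i).sum()>3])
        A=np.c_[2*pts,np.ones(len(pts))]; s=np.linalg.lstsq(A,(pts**2).sum(1),rcond=None)[0]
        c0=s[:2]; R=np.sqrt(s[2]+c0@c0)
    return c0,R
c0,R=outer(Q[k][:,:2],np.array([578.6,192.5]));print("wrist dock",c0,R)
# slot: rays onto plane 43 for low pixels
X=onplane(c,U,43)[:,:2]
low=Q[:,2]<34
d=X-c0;r=np.hypot(*d.T);a=np.arctan2(d[:,1],d[:,0])
s=low&(r>25)&(r<31)
hist,e=np.histogram(a[s],bins=72,range=(-np.pi,np.pi));print([(round(float(e[i]),2),int(h)) for i,h in enumerate(hist) if h>0])
z=(np.exp(2j*a[s])).sum();print("slot dir",np.angle(z)/2)
dx=np.angle
k2=(Q[:,2]>17)&(Q[:,2]<23)&(r>56);t=Q[k2][:,:2].mean(0)-c0;print("tail dir",np.arctan2(t[1],t[0]),k2.sum())
t=pickle.load(open("top0.pkl","rb"));u,v,P,col=cloud(t)
m=(abs(u-229)<40)&(abs(v-264)<40)&(P[:,2]>40)&(P[:,2]<50)
print("top dock",outer(P[m][:,:2],np.array([580.,193])))
m=(abs(u-408)<20)&(abs(v-280)<20)&(P[:,2]>155)&(P[:,2]<175)
print("top cap",outer(P[m][:,:2],np.array([533.,-229])))
E
```

```text
wrist dock [578.60075043 192.43396397] 49.49127470295459
[(-3.14, 11), (-3.05, 19), (-2.97, 20), (-2.88, 17), (-2.79, 19), (-2.71, 17), (-2.62, 18), (-2.53, 5), (-1.92, 1), (0.0, 2), (0.09, 17), (0.17, 15), (0.26, 18), (0.35, 16), (0.44, 18), (0.52, 16), (0.61, 13), (0.7, 1), (0.96, 1), (1.22, 1), (2.53, 3), (2.79, 3), (2.88, 1)]
slot dir 0.34728594232136856
tail dir 0.27069418942518186 595
top dock (array([581.67100372, 194.01465681]), np.float64(47.2826930160901))
top cap (array([ 532.69907761, -229.82626105]), np.float64(18.75989316311954))
```

```bash
cat >> h.py <<'E'
OFF=np.array([69.995,-1.608,-143.394]);DT=np.array([-.27219,.00581,.96224])
def viewpos(tgt,psi,k):
    R=Rq(q(psi)); return (np.array(tgt)-R@(OFF+DT*k/DT[2])).tolist()
def circ(pts):
    A=np.c_[2*pts,np.ones(len(pts))]; s=np.linalg.lstsq(A,(pts**2).sum(1),rcond=None)[0]
    return s[:2],np.sqrt(s[2]+s[:2]@s[:2])
def outer(T,c0,n=60):
    for _ in range(5):
        d=T-c0; a=np.arctan2(d[:,1],d[:,0]); r=np.hypot(*d.T); b=((a+np.pi)/(2*np.pi)*n).astype(int)
        pts=np.array([T[b==i][np.argsort(r[b==i])[-2]] for i in range(n) if (b==i).sum()>3])
        c0,R=circ(pts)
    return c0,R
E
python3 - <<'E'
from h import *
from bench import *
psi=2.5-np.pi
p=viewpos([579.5,193,43],psi,330);print(p)
move_to(p,q(psi))
c=capture("wrist");pickle.dump(c,open("wd2.pkl","wb"));cv2.imwrite("pics/wd2.png",c["img"][:,:,::-1]);print(read_time(),read_q())
u,v,P,col=cloud(c)
k=(abs(P[:,0]-579)<62)&(abs(P[:,1]-193)<62)&(P[:,2]>-5)
Q=P[k];U=np.c_[u,v][k]
t=(Q[:,2]>41.5)&(Q[:,2]<46)
c0,R=outer(Q[t][:,:2],np.array([579.,193]));print(c0,R,np.median(Q[t],0))
X=onplane(c,U,43)[:,:2];d=X-c0;r=np.hypot(*d.T);a=np.arctan2(d[:,1],d[:,0])
s=(Q[:,2]<34)&(r>25)&(r<31)
hist,e=np.histogram(a[s],bins=72,range=(-np.pi,np.pi));print([(round(float(e[i]),2),int(h)) for i,h in enumerate(hist) if h>3])
print(np.angle(np.exp(2j*a[s]).sum())/2)
E
```

```text
[598.4388430416255, 179.3322486188728, 229.60600000000002]
4.8667 [ 2.50399873e-01  7.56138208e-03  1.55772319e+00 -8.06374190e-06
  1.57627670e+00  2.46225774e+00]
[579.65358213 192.24111938] 49.510737246781524 [581.80607225 190.23570592  43.863636  ]
[(-3.05, 14), (-2.97, 17), (-2.88, 17), (-2.79, 17), (-2.71, 15), (-2.62, 17), (-2.53, 12), (0.0, 10), (0.09, 17), (0.17, 18), (0.26, 18), (0.35, 16), (0.44, 18), (0.52, 16), (0.61, 4)]
0.34502979307005577
```

View pics/wd2.png

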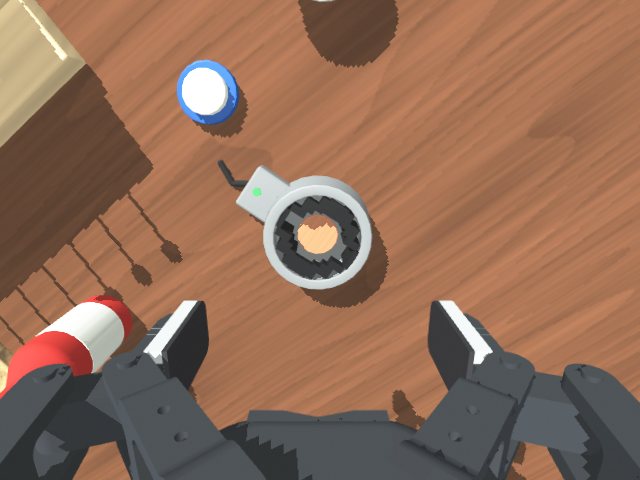

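Opposite wrist views put the dock at (578.6,192.4) and (579.7,192.2), with the slots at 0.345 in both. Now a wrist view of the grinder.

```bash
python3 - <<'E'
from h import *
from bench import *
psi=1.97
p=viewpos([533.5,-229.8,160],psi,260);print(p)
move_to(p,q(psi))
c=capture("wrist");pickle.dump(c,open("wg.pkl","wb"));cv2.imwrite("pics/wg.png",c["img"][:,:,::-1]);print(read_time(),read_q())
u,v,P,col=cloud(c)
k=(abs(P[:,0]-533)<50)&(abs(P[:,1]+229)<50)&(P[:,2]>155)&(P[:,2]<168)
Q=P[k];print(outer(Q[:,:2],np.array([533.,-229.]),36),np.median(Q[:,2]),k.sum())
h=cv2.cvtColor(c["img"],cv2.COLOR_RGB2HSV)[v[k],u[k]]
o=(h[:,0]<20)&(h[:,1]>150)&(h[:,2]>150)
S=Q[o][:,:2];w,V=np.linalg.eigh(np.cov(S.T));print("stripe",S.mean(0),np.arctan2(V[1,1],V[0,1]),o.sum(),np.sqrt(w))
E
```

```text
[532.1547036298482, -226.5129192140634, 276.606]
7.7 [-4.46204535e-01 -1.02739277e-01  1.58880910e+00 -4.12368104e-06
  1.65559068e+00 -8.45361208e-01]
(array([ 529.91952345, -231.39827668]), np.float64(21.906616989217863)) 160.88378084492558 2894
stripe [ 529.17782031 -231.20419846] 2.942634526171844 59 [ 2.89977914 12.6770774 ]
```

View pics/wg.png

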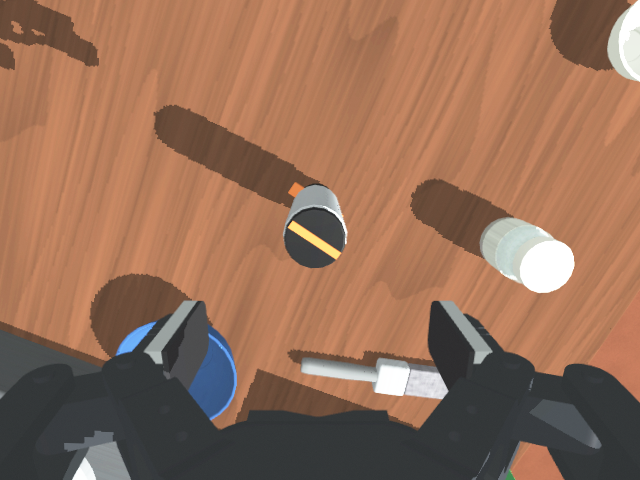

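The wrist view shows the cap at (315,238) with its stripe running from about (290,225) to (340,257), and one lug at (297,190). The stripe mask missed its yellow part, so I'll refit the stripe direction.

```bash
python3 - <<'E'
from h import *
from bench import *
c=pickle.load(open("wg.pkl","rb"));hsv=cv2.cvtColor(c["img"],cv2.COLOR_RGB2HSV)
m=((hsv[...,2]>190)&(hsv[...,1]>80)).astype(np.uint8)
M=np.zeros_like(m);cv2.circle(M,(315,238),29,1,-1);m&=M
v,u=np.nonzero(m);X=onplane(c,np.c_[u,v],160)[:,:2]
w,V=np.linalg.eigh(np.cov(X.T));print(len(u),X.mean(0),np.arctan2(V[1,1],V[0,1]),np.sqrt(12*w))
for p in ([530.3,-231.75,101],):
    print(inverse_kinematics(p,q(1.97)))
E
```

```text
512 [ 530.20611155 -232.2089081 ] 2.9337105790959503 [ 6.58388759 42.05350215]
[-4.56081201e-01 -2.70060271e-02  1.80358809e+00 -4.44089210e-16
  1.36501059e+00 -8.55284874e-01]
```

```bash
python3 - <<'E'
from h import *
from bench import *
move_to([530.4,-232,190],q(1.97))
print(read_time(),read_tcp_pos())
move_l([530.4,-232,101],v=120)
print(read_time(),read_tcp_pos(),read_force())
gripper_close(100)
print(read_time(),read_width(),read_force(),read_tcp_pos())
c=capture("wrist");pickle.dump(c,open("wgr.pkl","wb"));cv2.imwrite("pics/wgr.png",c["img"][:,:,::-1])
E
```

```text
8.1417 [ 530.48695069 -231.90694627  190.77897994]
9.0333 [ 530.84180855 -232.20009414  102.02787677] [ 0.57370443  0.15147692 -0.43702691]
9.4833 0.5425983717083012 [0.1047951  0.91527615 4.8667571 ] [ 530.87876793 -232.12040074  101.9621811 ]
```

View pics/wgr.png

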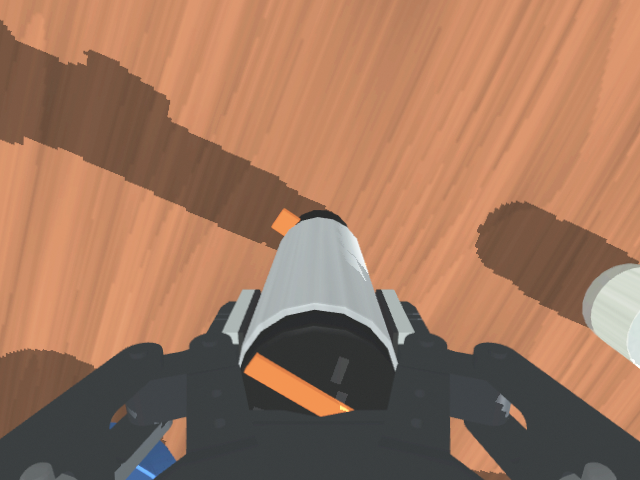

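The grinder sits centred in the jaws, stripe visible from (250,362) to (345,410). I'll measure the stripe angle in the tool frame and where the body sits.

```bash
python3 - <<'E'
from h import *
c=pickle.load(open("wgr.pkl","rb"));hsv=cv2.cvtColor(c["img"],cv2.COLOR_RGB2HSV)
m=((hsv[...,2]>170)&(hsv[...,1]>120)&(hsv[...,0]<22)).astype(np.uint8)
m[:345]=0;m[415:]=0;m[:,:240]=0;m[:,360:]=0
v,u=np.nonzero(m);X=onplane(c,np.c_[u,v],160)[:,:2]
w,V=np.linalg.eigh(np.cov(X.T));print(len(u),np.arctan2(V[1,1],V[0,1])-np.pi,np.sqrt(12*w))
uu,vv,P,col=cloud(c)
k=(abs(uu-318)<75)&(vv>290)&(vv<415)&(P[:,2]>157)&(P[:,2]<164)&(np.hypot(P[:,0]-530.5,P[:,1]+232)<30)
Q=P[k][:,:2];print(k.sum(),np.median(P[k][:,2]))
d=Q-[530.5,-232];a=np.arctan2(d[:,1],d[:,0]);r=np.hypot(*d.T)
b=(a/0.1).round();pts=np.array([Q[b==i][np.argmax(r[b==i])] for i in np.unique(b) if (b==i).sum()>10])
dd=pts-[530.5,-232];kk=np.hypot(*dd.T)>17;print(circ(pts[kk]),kk.sum())
from scipy.optimize import least_squares
s=least_squares(lambda c:np.hypot(*(pts[kk]-c).T)-22.3,[530,-232],loss="soft_l1");print(s.x)
# body shell points
k=(abs(uu-318)<75)&(vv>215)&(vv<330)&(P[:,2]>50)&(P[:,2]<148)&(np.hypot(P[:,0]-530.5,P[:,1]+232)<30)
B=P[k][:,:2];s=least_squares(lambda c:np.hypot(*(B-c).T)-24,[530,-232],loss="soft_l1");print(k.sum(),s.x)
E
```

```text
2305 -0.18509300161565445 [ 7.00506628 28.3100745 ]
11846 160.99584301411454
(array([ 528.13246137, -229.51675437]), np.float64(20.093134041281566)) 37
[ 529.1496673  -232.10113159]
8666 [ 529.57604771 -232.55299029]
```

```bash
python3 - <<'E'
from h import *
from bench import *
move_l([530.4,-232,211],v=200)
c=capture("wrist");pickle.dump(c,open("wl.pkl","wb"));cv2.imwrite("pics/wl.png",c["img"][:,:,::-1])
print(read_time(),read_width(),read_force())
move_to([579.1,192.3,211],q(2.51))
print(read_time(),read_tcp_pos(),read_tcp_pos(),read_force())
move_l([579.1,192.3,160],v=100)
dwell(0.2)
print(read_time(),read_tcp_pos(),read_tcp_rot(),read_force(),read_torque(),read_q())
c=capture("scene");pickle.dump(c,open("s1.pkl","wb"));cv2.imwrite("pics/s1.png",cv2.resize(c["img"][180:340,280:500],(770,560),interpolation=cv2.INTER_CUBIC)[:,:,::-1])
c=capture("wrist");pickle.dump(c,open("w1.pkl","wb"));cv2.imwrite("pics/w1.png",c["img"][:,:,::-1])
E
```

```text
10.2833 0.5445423910501362 [ 0.05265719  0.54289222 -4.38401837]
11.8583 [579.33470761 191.37198873 210.94918333] [579.33470761 191.37198873 210.94918333] [ 0.42138981  0.01178264 -3.68196246]
12.7167 [579.35782912 192.40705717 160.77825689] [4.70729941e-04 3.10542011e-01 9.50559487e-01 3.16098535e-04] [ 0.60930968  0.5123271  -3.08052762] [ 0.00741139 -0.02274737  0.06579365] [ 2.78862401e-01  3.18517100e-03  1.67401850e+00 -3.74052157e-06
  1.46325496e+00 -6.60407059e-01]
```

View pics/s1.png

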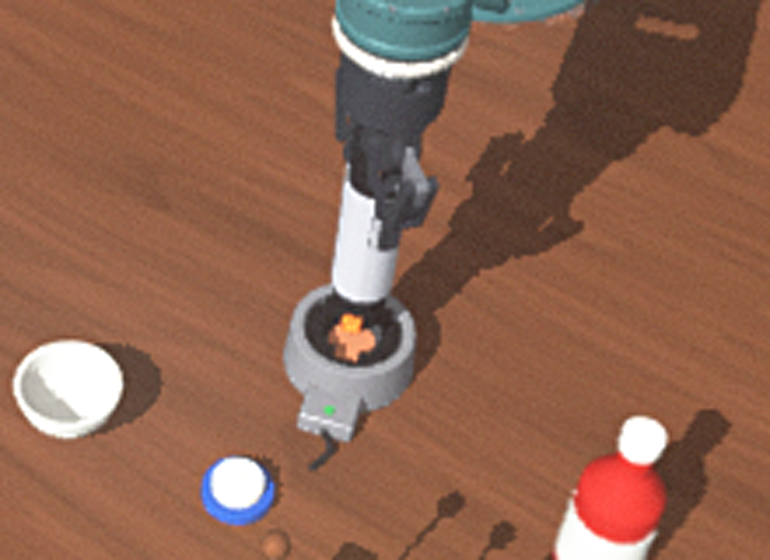

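View pics/w1.png

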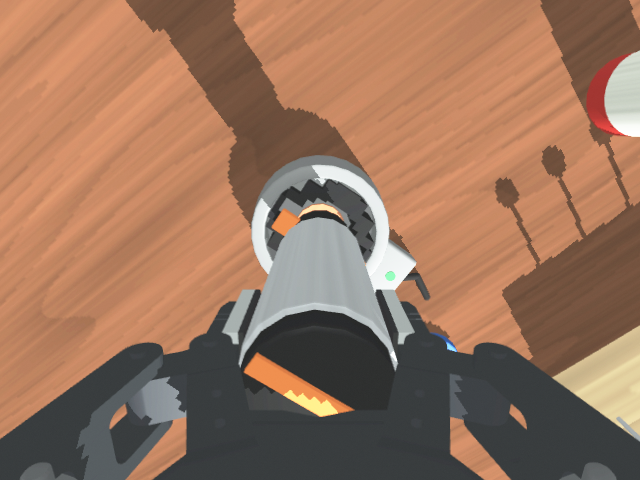

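The grinder hangs upright over the dock, with one lug visible at (286,222) in the wrist view near its slot. Now I'll descend by feel.

```bash
python3 - <<'E'
from h import *
from bench import *
X,Y=579.1,192.3
z=140;move_l([X,Y,z],v=60)
def st():
    f=read_force();t=read_torque();p=read_tcp_pos();print(round(read_time(),2),"cmd",z,np.round(p,2),"F",np.round(f,1),"T",np.round(t,2));return f,p
st()
for i in range(12):
    z-=2;move_l([X,Y,z],v=20);f,p=st()
    if f[2]>6 or np.hypot(f[0],f[1])>12: break
E
```

```text
13.3 cmd 140 [578.94 192.25 139.57] F [ 0.2 -0.8 -3.3] T [0.04 0.01 0.05]
13.55 cmd 138 [579.15 192.33 138.14] F [ 0.3 -0.1 -3.9] T [-0.07  0.   -0.01]
13.8 cmd 136 [579.06 192.3  135.91] F [ 0.5 -0.2 -3.4] T [ 0.01  0.01 -0.04]
14.05 cmd 134 [579.05 192.28 133.84] F [-0.2 -0.1 -3.2] T [0.01 0.   0.  ]
14.3 cmd 132 [579.04 192.29 131.83] F [-0.4 -0.6 -3.6] T [ 0.01 -0.   -0.  ]
14.55 cmd 130 [579.02 192.27 129.8 ] F [-0.3 -0.7 -3.2] T [ 0.04 -0.02 -0.02]
14.8 cmd 128 [579.15 192.31 128.04] F [ 0.   0.2 -3.8] T [ 0.05 -0.06  0.02]
15.05 cmd 126 [579.22 192.32 126.34] F [-0.2 -0.5  2.9] T [-0.15  0.28  0.03]
15.3 cmd 124 [579.2  192.32 124.12] F [-0.6 -1.1  2.5] T [-0.14  0.2   0.03]
15.55 cmd 122 [579.2  192.32 122.07] F [0.  0.7 5. ] T [-0.09  0.09  0.01]
15.8 cmd 120 [579.2  192.35 120.17] F [-0.   0.4  4.7] T [-0.12  0.17 -0.  ]
16.05 cmd 118 [579.2  192.34 118.23] F [-0.3  0.9  6.2] T [-0.11  0.16 -0.04]
```

It dropped straight into the slots: spring contact began at TCP z≈127, so the stop should be near 109. I'll push on to the stop.

```bash
python3 - <<'E'
from h import *
from bench import *
X,Y=579.1,192.3
z=118
def st():
    f=read_force();t=read_torque();p=read_tcp_pos();print(round(read_time(),2),"cmd",round(z,1),np.round(p,2),"F",np.round(f,1),"T",np.round(t,2));return f,p
z=112;move_l([X,Y,z],v=30);st()
for i in range(8):
    z-=1;move_l([X,Y,z],v=15);f,p=st()
    if f[2]>20: break
dwell(0.3);st()
E
```

```text
16.4 cmd 112 [579.27 192.34 112.45] F [-1.4 -0.7  8.4] T [-0.27  0.33 -0.01]
16.65 cmd 111 [579.26 192.32 111.55] F [ 0.1 -0.1  8.2] T [-0.27  0.38 -0.04]
16.9 cmd 110 [579.27 192.3  110.61] F [-1.7 -0.4  8.4] T [-0.25  0.45  0.05]
17.15 cmd 109 [579.34 192.3  109.87] F [-1.6 -1.2  9.9] T [-0.44  0.66 -0.01]
17.4 cmd 108 [579.52 192.3  109.83] F [-4.3 -1.6 17.1] T [-0.73  1.26  0.05]
17.65 cmd 107 [579.74 192.3  109.76] F [-6.7 -2.8 27.1] T [-1.09  1.86 -0.01]
17.95 cmd 107 [579.72 192.28 109.78] F [-7.3 -3.5 26.5] T [-1.07  1.88  0.01]
```

It is at the stop (TCP z 109.8, force rising steeply). I'll ease the push to about 15 N and turn clockwise in steps, watching the moment.

```bash
python3 - <<'E'
from h import *
from bench import *
X,Y,z=579.1,192.3,108
psi=2.51
move_l([X,Y,z],v=20)
def st():
    f=read_force();t=read_torque();p=read_tcp_pos();w=read_tcp_rot();a=2*np.arctan2(w[2],w[1])
    print(round(read_time(),2),"psi",round(psi,3),round(a,3),np.round(p,2),"F",np.round(f,1),"T",np.round(t,2));return f,t
st()
tgt=2.51-1.45
while psi>tgt+1e-6:
    psi=max(tgt,psi-0.15); move_l([X,Y,z],v=20,rotation=q(psi)); f,t=st()
    if abs(t[2])>1.0 or np.hypot(f[0],f[1])>25: print("stop");break
E
```

```text
18.2 psi 2.51 2.51 [579.51 192.29 109.8 ] F [-4.7 -1.2 18.9] T [-0.73  1.26  0.02]
18.5 psi 2.36 2.359 [579.8  192.45 109.84] F [-1.6 -0.7 16.7] T [-0.36  0.62 -0.09]
18.8 psi 2.21 2.209 [579.9  192.45 109.82] F [-1.2 -0.5 16.2] T [-0.27  0.38 -0.13]
19.1 psi 2.06 2.059 [579.93 192.48 109.83] F [-0.6  0.5 16.9] T [-0.24  0.28 -0.07]
19.4 psi 1.91 1.909 [579.94 192.46 109.82] F [-0.6 -1.1 14.8] T [-0.25  0.29 -0.15]
19.7 psi 1.76 1.759 [579.95 192.46 109.84] F [ 0.2 -0.1 15. ] T [-0.26  0.31 -0.14]
20.0 psi 1.61 1.609 [579.95 192.45 109.83] F [ 0.  -0.6 16.3] T [-0.19  0.4  -0.09]
20.3 psi 1.46 1.459 [579.94 192.48 109.86] F [ 0.4 -0.9 16.2] T [-0.18  0.31 -0.1 ]
20.6 psi 1.31 1.309 [579.91 192.47 109.82] F [ 0.2 -1.6 16.1] T [-0.19  0.34 -0.12]
20.9 psi 1.16 1.159 [579.92 192.47 109.85] F [-0.6 -1.8 16.2] T [-0.11  0.39 -0.14]
21.15 psi 1.06 1.059 [579.9  192.49 109.81] F [-0.9 -0.4 16.4] T [-0.07  0.32 -0.1 ]
```

Turning freely with low torque. Now I'll go on in fine steps to the firm stop.

```bash
python3 - <<'E'
from h import *
from bench import *
X,Y,z=579.1,192.3,108
psi=1.06
def st():
    f=read_force();t=read_torque();p=read_tcp_pos();w=read_tcp_rot();a=2*np.arctan2(w[2],w[1])
    print(round(read_time(),2),"psi",round(psi,3),round(a,3),np.round(p,2),"F",np.round(f,1),"T",np.round(t,2));return f,t
while psi>2.51-1.85:
    psi-=0.03; move_l([X,Y,z],v=20,rotation=q(psi)); f,t=st()
    if abs(t[2])>0.9 or np.hypot(f[0],f[1])>25: print("stop");break
E
```

```text
21.4 psi 1.03 1.03 [579.89 192.51 109.82] F [-1.7 -1.  15.2] T [-0.1   0.38  0.03]
21.65 psi 1.0 1.0 [579.89 192.49 109.82] F [-0.1 -1.3 16.4] T [-0.08  0.4  -0.03]
21.9 psi 0.97 0.97 [579.89 192.51 109.85] F [ 0.6 -0.5 16.1] T [-0.1   0.44  0.02]
22.15 psi 0.94 0.94 [579.88 192.53 109.84] F [-1.2 -1.1 16.2] T [-0.12  0.41  0.05]
22.4 psi 0.91 0.91 [579.87 192.54 109.84] F [-0.9 -0.8 16.3] T [-0.12  0.43  0.01]
22.65 psi 0.88 0.88 [579.62 192.6  109.83] F [-3.  -1.  18.1] T [0.02 0.92 0.19]
22.9 psi 0.85 0.851 [579.47 192.68 109.81] F [-4.2 -1.1 18.2] T [0.06 1.18 1.61]
stop
```

Firm stop at psi≈0.86 (turned about 1.65 rad, 1.6 N·m). I'll ease the torque slightly and let it rise, feeling for the pocket.

```bash
python3 - <<'E'
from h import *
from bench import *
X,Y=579.5,192.4
psi=0.872;z=108
def st():
    f=read_force();t=read_torque();p=read_tcp_pos()
    print(round(read_time(),2),"z",z,np.round(p,2),"F",np.round(f,1),"T",np.round(t,2));return f,p
move_l([X,Y,z],v=20,rotation=q(psi));st()
for z in [110,111,112,113,114,115,116,117,118,119]:
    move_l([X,Y,z],v=20);f,p=st()
    if f[2]<-8: break
E
```

```text
23.15 z 108 [579.71 192.74 109.79] F [-6.3 -0.9 18.9] T [0.07 1.57 0.26]
23.4 z 110 [579.5  192.59 110.78] F [-3.3 -0.3 10.3] T [0.08 0.93 0.23]
23.65 z 111 [579.45 192.55 111.3 ] F [-2.6  0.5  6.8] T [0.14 0.69 0.21]
23.9 z 112 [579.39 192.47 112.02] F [-2.1  0.2  4.5] T [0.18 0.63 0.19]
24.15 z 113 [579.41 192.48 112.94] F [-2.2  1.4  3.1] T [0.33 0.63 0.25]
24.4 z 114 [579.42 192.45 113.97] F [-2.2  1.1  2.5] T [0.42 0.69 0.26]
24.65 z 115 [579.44 192.46 115.04] F [-3.4  2.2  2.1] T [0.42 0.85 0.26]
24.9 z 116 [579.45 192.45 116.04] F [-3.5  1.8  3.5] T [0.47 0.97 0.24]
25.15 z 117 [579.45 192.45 117.05] F [-3.3  2.2  2.3] T [0.59 0.99 0.27]
25.4 z 118 [579.39 192.34 117.82] F [-2.7  0.9 -1. ] T [0.55 1.   0.28]
25.65 z 119 [579.2  192.16 117.94] F [ -0.2  -0.3 -14.1] T [0.38 0.21 0.33]
```

It rose 8.1 mm and then the collar held it firmly, so it is in the pockets. Releasing and backing off.

```bash
python3 - <<'E'
from h import *
from bench import *
move_l([579.2,192.3,118],v=20);dwell(0.2)
print(read_force(),read_tcp_pos())
open_gripper();print(read_time(),read_width(),read_force())
move_l([579.2,192.3,230],v=120)
psi=0.872;dwell(0.2)
p=viewpos([579.3,192.3,176],psi,220);print(p)
move_to(p,q(psi));dwell(.2)
c=capture("wrist");pickle.dump(c,open("we.pkl","wb"));cv2.imwrite("pics/we.png",c["img"][:,:,::-1])
s=capture("scene");cv2.imwrite("pics/se.png",cv2.resize(s["img"][150:350,270:500],(690,600),interpolation=cv2.INTER_CUBIC)[:,:,::-1])
print(read_time(),read_force())
u,v,P,col=cloud(c)
k=(np.hypot(P[:,0]-579,P[:,1]-192)<30)&(P[:,2]>160)&(P[:,2]<200)
Q=P[k];Q=Q[abs(Q[:,2]-np.median(Q[:,2]))<5]
print(len(Q),"cap",outer(Q[:,:2],np.array([579.,192.]),36),"z",np.median(Q[:,2]))
A=np.c_[Q[:,:2]-Q[:,:2].mean(0),np.ones(len(Q))];print("tilt",np.linalg.lstsq(A,Q[:,2],rcond=None)[0])
E
```

```text
[-0.74622189 -0.21858998 -9.01670837] [579.16999636 192.24112884 117.91298546]
26.575 0.9997155269508167 [ 0.25661205  0.16230776 -0.17892448]
[574.519972820484, 186.17636818708547, 252.606]
28.4083 [-0.64205539  0.4784759  -0.18712068]
4078 cap (array([579.49158842, 191.83298564]), np.float64(21.99845187401477)) z 177.0109780586429
tilt [-8.91490858e-03 -8.00249926e-03  1.77054810e+02]
```

View pics/we.png

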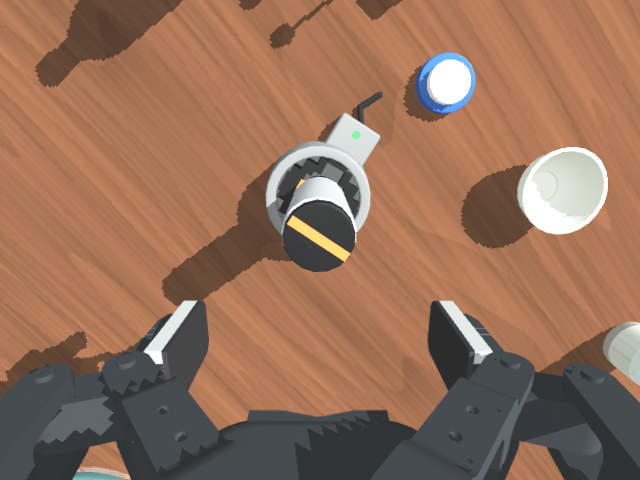

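View pics/se.png

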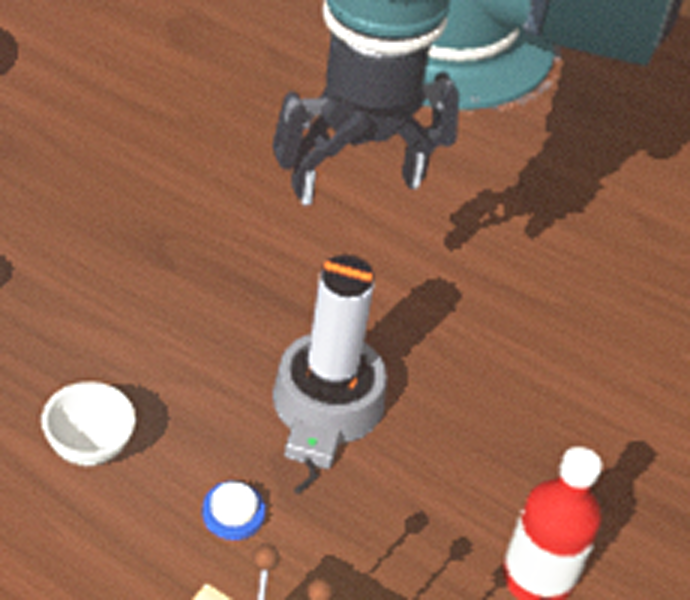

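The wrist view shows the cap at (319,236), the grinder upright in the dock, and the gripper clear of it. Cap height is 177.0, against 160.9 on the table, so the underside is at about 16.1 mm. That matches the locked height.

```bash
python3 - <<'E'
from bench import *
print(read_time()); sign_off()
E
```

```text
28.4083
the job is handed in; nothing more can be done
```

The grinder is standing locked in its dock, released, and the job was handed in at 28.4 s; `sign_off()` reports no verdict.

- **What I did:** I found the dock and its slot line from two opposite wrist-camera views and gripped the grinder at 100 N. I lowered it into the slots by feel, and it dropped in on the first try. I pushed it to the stop and turned it clockwise about 1.65 rad until it came up firm at 1.6 N·m. I then let it rise, and it came up 8.1 mm before the collar held it against an upward pull of about 14 N.
- **Last checks:**
  - The underside is about 16.1 mm above the dock's underside, judged from the cap height of 177.0 mm against 160.9 mm on the table.
  - The cap centre is about 0.6 mm from the dock's axis.
  - Tilt is about 0.01 rad.
  - The gripper is open, well clear, and reads no force.
- **What disagreed:** The top camera put the dock and grinder about 2.5 mm further out in x than the wrist camera. I used the wrist values, and the fit confirmed them.
- **Not measured:** I never went near the timer or the loose items, but I did not re-measure their positions at the end.

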